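# Throw a garlic bulb into a pedal caddy using its hold-open hook

## Robot

A 6-joint arm with a two-finger parallel gripper is mounted at the origin on a cart in front of the work surface, level with it; the furniture and walls round the work are solid. World frame = base frame: x ahead of the robot, y to its left, z up, the work surface at z = 0. Lengths are in m, angles in rad, forces in N, time in s.
With the tool pointing down it reaches from about 0.25 to 0.725 m from the base axis. Payload 4 kg.
Tool frame: the origin (TCP) lies between the finger pads; the fingertips stand 8 mm ahead of it and the grasp point (between the pads) lies 11 mm behind it; z points along the fingers, y is the line along which they close (so a half turn about z gives the same grasp; the last joint's range is limited). The gripper opens to 85 mm and grips with 20 to 120 N. Pads are 22 mm wide; open, the fingers measure 114 mm over their backs; the gripper's body (76 mm by 85 mm) begins 54 mm behind the grasp point. The pads swing forward as they close: fully open they stand 13 mm farther back than shut.
Start: joints at [-1.145, 0.241, 0.005, 1.335, 0, 1.571], TCP at [0.207, -0.455, 0.239] pointing down, gripper open.
Joint ranges: [-2.72, 2.72], [-1.05, 1.87], [-1.09, 1.28], [-1.99, 2.15], [-1.42, 1.44], [-3.14, 3.14]. Speed limits (rad/s): [2.79, 2.79, 3.14, 3.14, 3.14, 3.14].

## Interface

Orientations are given as a unit quaternion [x, y, z, w].
In Python, from workcell import status, viewer, bot gives the robot as it stands.
- The arm moves only by the tool servo_tool, never from a script. Its argument "commands" is a list of rows, each a list of 5 numbers: the finger opening in mm, from 0 to 85.4, then the shift along the tool's x, y, z in mm, then the turn about the tool's z in rad. A call has 1 to 20 rows; each row shifts and turns the commanded pose from where the row before left it, along the tool's axes as they then stand; what a row does not reach is not made up. A row lasts 1/8 s, in which the tool goes at most 62.5 mm and 10.7 degrees, less where a joint would pass 70% of its speed; a pose out of reach is approached as far as the arm can. A call is refused whole if a number of a shift passes 62.5 or a number of a turn 0.188, either way. A call with a gripper value outside its range is refused whole. The fingers move at their own pace and stop on an object; the grip force is fixed at half the most. Time passes only in rows, so rows that do not move let the fingers close. It gives the time, the measured TCP pose, the force, the opening and the grip force at its end, in the units of the state.
- status.get_obs(): the state, without advancing time (a new reading comes with each control period).
- viewer.camera(name): name is "scene" or "side" or "wrist"; returns (picture, depth): 480x640x3 uint8, red, green, blue; 480x640 float32, m along the optical axis (not along the pixel's ray), 0 where there is no reading.
- viewer.get_calibration(name): a dict with "camera_matrix" (3x3 intrinsics, pixels), "distortion" ([k1, k2, p1, p2, k3] as OpenCV has them; the pictures are not rectified), "R" (3x3) and "t" (3): a world point X has camera coordinates R X + t; the wrist camera has in their place "T_tool_cam" (4x4, takes a point from camera to tool coordinates, whose origin is the TCP and whose axes are the flange's). Camera axes: x right, y down, z forward; pixel columns grow to the right and rows downward; lengths in m; the calibration is good to about 2 mm. A picture is of the moment at which its call begins: read the wrist's pose just before it. get_calibration takes no time and is no camera call.
- bot.job_done(): hands the job in; it is judged then, once.
Trained networks look in the newest picture that a camera, given by its name, has taken for a name from the list of things; names that differ only in an ending like _2 or _b are one class to them, and where a whole thing is asked for, a point or a joint stands for the part that bears it (a point fixed in the world has none). Each returns a list of dicts, best first, with "p" (0 to 1); they miss things now and then, are a little off and sometimes report something else, mostly with a low value. They report only what shows in the picture. A call takes as long as a camera call. They do not tell look-alikes from the thing itself.
- viewer.masks_of(camera, label): "mask" (480x640 bool, what is visible of it) and "pixel" ([row, column] in pixels, amid what is visible of it).
- viewer.spot_point(camera, label): "pixel" ([row, column] in pixels: a listed point, or the origin of a listed thing).
The state is a dict: "clock": time; "joint_pos": joint angles; "joint_vel": joint speeds; "tau": joint torques, N m; "eef_pos": TCP position; "tool_rot": TCP orientation; "ft_force": force on the tool from outside, world axes, zero at the start; "ft_torque": the same for the moment, N m; "grip_width": finger opening in m; "grasp_force": force on a finger pad.
Only numpy, scipy, OpenCV 4.12 (cv2) and the standard library are available. Lean on these libraries where they do the work, as an engineer would, in place of code of your own. Each camera call takes 0.05 s, during which the arm holds its last target. There are 200 camera calls.

## Task

Throw the garlic bulb into the steel food-waste caddy, working the lid by the pedal only, without touching the lid: gently press the pedal just onto its rubber buffer, slide it left under the hook and let it up there, so that the lid stays open while you drop the garlic in. Then press the pedal down again, slide it back out from under the hook and ease it all the way up so that the lid shuts without slamming. Never force the pedal, and leave the lemon and the tin where they are.

Things in the scene. Friction and masses are not known exactly. Their poses are not given: they have to be found in the camera images.
- caddy: Fixed steel food-waste caddy, 180 x 180 mm, 150 mm high, walls 4 mm, inner floor 34 mm above the worktop. Origin: centre of its underside; x points to its back, y to its left side as the robot sees it, z up. The pedal sticks out of its front (-x). All directions below are the caddy's.
- caddy_mouth (a point): centre of the caddy's open mouth, 150 mm above the worktop; axes as the caddy's
- pedal: Pedal: a 10 mm round lever ending in a black rubber pad 50 (x) by 72 (y) mm with a steel fence 12 mm high along each y side, 60 mm clear between. Origin: centre of the pad's top, 228 mm in front of the caddy's centre, 95 mm above the worktop when up. A spring resists with about 3 to 7 N all the way down, then the buffer stops it; over 20 N in all is too much.
- shaft_home (a point): Where the lever's shaft (along y) carries it at home, 128 mm behind the pad, 58 mm above the worktop. The lever turns on it (pad sinks 42 to 64 mm to the buffer) and slides along it, 0 to 42 mm towards +y, against a weak spring (1 to 2.5 N) that pulls it home. A finger pressed on the pad carries it sideways by friction, or pushes a fence.
- hook_place (a point): Lower edge of the lip of the 6 mm thick steel hook, beside the lever, at mean height; hook and buffer are set up to 5 mm higher or lower each time, unmeasured. Lip: 12 to 20 mm on the +y side of the lever's home line; beyond it a recess 3.5 mm higher. Lever on the buffer and slid 25 mm or more, then let up: pad rises about 10 mm and stays. To free: press to the buffer, slide back to under 6 mm, let up.
- buffer_place (a point): Top of the stiff rubber buffer under the lever, at mean height (see hook_place): it must be found by feel. It stops the lever with just 2 mm to spare under the lip and gives only about 1 mm for every 9 N pressed on the pad beyond the spring's force.
- lid_hinge (a joint): lid angle, rad: 0 closed, grows as it opens; linked to the pedal (4.2 times the lever's turn; about 0.033 rad per mm of pad travel). About 1.0 to 1.7 when hooked open. Closing faster than 2 rad/s (pad rising faster than about 60 mm/s) over the last 0.7 rad is a slam; let go, it slams.
- bin_lid: The caddy's flat steel lid, 184 x 184 x 11 mm. Origin on its hinge, at the middle of the caddy's back (+x) upper edge; the lid extends along its own -x. Hooked open it leans forward up to 30 degrees from upright, over the back half of the mouth.
- garlic: garlic bulb, 48 x 50 x 51 mm high, about 50 g; origin: centre of its underside; tapers to a tip at the top, widest about 20 mm up. Stands on the worktop left or right of the caddy.
- lemon: yellow lemon 83 x 58 x 58 mm, a bystander; origin: centre of its underside
- tin: food tin, 75 mm diameter, 58 mm high, a bystander; origin: centre of its underside
Mind the look-alikes: they are no part of the job. Leave any blue or orange look-alike of the garlic alone.

How it is judged:
By the outcome, as a careful person would: the job done as asked, in the order asked, and still so for the second after the job is handed in, with the robot touching nothing.
It also fails if it takes over 72 s, if anything falls off the work surface, if the arm or the gripper's body presses on something with over 40 N, if the wrist force passes 120 N, or if a joint passes its speed limit or range.

## Working session

There is one attempt and no reset: what is moved stays moved. The work goes in short steps, Python scripts to look and compute and a tool call to move; the robot and the scene stay as the last step left them, time stands still between calls to the robot, and variables do not carry over. Pictures are saved under pics/ and viewed, at most 10 in all, crops included, and the job is handed in when it is done.

Besides the shell and the picture viewer there is one more tool, called after ">>>" as a command line: name --pt "numbers of a row" for each row, then --argument value for the rest. servo_tool: Moves the arm, as the interface text tells. Its arguments: {"type":"object","properties":{"commands":{"type":"array"}},"required":["commands"]}

```bash
mkdir -p pics; cat > h.py <<'E'
import numpy as np, cv2
from workcell import status, viewer, bot
from scipy.spatial.transform import Rotation as Ro
def cal(n):
    c=viewer.get_calibration(n); K=np.array(c["camera_matrix"]); D=np.array(c["distortion"])
    if "R" in c: return K,D,np.array(c["R"]),np.array(c["t"])
    o=status.get_obs(); T=np.eye(4); T[:3,:3]=Ro.from_quat(o["tool_rot"]).as_matrix(); T[:3,3]=o["eef_pos"]
    M=np.linalg.inv(T@np.array(c["T_tool_cam"])); return K,D,M[:3,:3],M[:3,3]
def pts(n,px,dep,C=None):
    K,D,R,t=C or cal(n); px=np.atleast_2d(px).astype(float)
    u=cv2.undistortPoints(px[:,None,::-1].copy(),K,D)[:,0]
    return (np.c_[u,np.ones(len(u))]*np.asarray(dep).reshape(-1,1)-t)@R
def onz(n,px,z,C=None):
    K,D,R,t=C or cal(n)
    d=pts(n,px,1.,(K,D,R,t))[0]; c=-R.T@t; r=d-c
    return c+r*(z-c[2])/r[2]
def save(n,name,crop=None):
    C=cal(n); im,de=viewer.camera(n); b=im[...,::-1]
    cv2.imwrite(f"pics/{name}.png",b); return im,de,C
def proj(n,X,C=None):
    K,D,R,t=C or cal(n); return cv2.projectPoints(np.atleast_2d(X).astype(float),cv2.Rodrigues(R)[0],t,K,D)[0][:,0]
E
python3 - <<'E'
from h import *
o=status.get_obs(); print(o)
print(viewer.get_calibration("wrist")["T_tool_cam"])
for n in("scene","side"):
    im,de,C=save(n,n+"0")
    for l in("garlic","lemon","tin","caddy","pedal","bin_lid"):
        for m in viewer.masks_of(n,l)[:4]:
            k=m["mask"]&(de>0); p=np.argwhere(k)
            P=pts(n,p,de[k],C) if len(p) else np.zeros((1,3))
            print(n,l,round(m["p"],2),np.round(m["pixel"]),np.round(np.median(P,0),3),np.round(np.percentile(P,[2,98],axis=0),3).tolist(),np.round(im[m["mask"]].mean(0)))
    for l in("caddy","caddy_mouth","pedal","shaft_home","hook_place","buffer_place","garlic"):
        for m in viewer.spot_point(n,l)[:2]: print(n,l,round(m["p"],2),np.round(m["pixel"],1))
E
```

```text
{'clock': 0.0, 'joint_pos': array([-1.14502098e+00,  2.41452450e-01,  3.72365817e-03,  1.33519315e+00,
        1.73717266e-05,  1.57077666e+00]), 'joint_vel': array([ 2.83162887e-04,  2.18910784e-04, -6.07430272e-04, -1.08327591e-04,
        3.89025797e-04,  5.73444944e-05]), 'tau': array([ 1.33124322e-03, -3.72320616e+01,  2.52403915e+01,  1.71439396e-02,
       -5.89342267e-05, -2.17375558e-06]), 'eef_pos': array([ 0.20626486, -0.45479867,  0.23839301]), 'tool_rot': array([ 9.77422246e-01,  2.11292744e-01, -2.16053568e-04, -1.04065242e-03]), 'ft_force': array([-0.95871409,  0.33173413, -0.07897703]), 'ft_torque': array([-0.00506085,  0.02595562,  0.04030674]), 'grasp_force': 0.0, 'grip_width': 0.08562191800731056}
[[-6.41287070e-04 -9.60539552e-01 -2.78142695e-01  7.08271143e-02]
 [ 9.99999740e-01 -7.07472236e-04  1.37584634e-04  3.35787924e-04]
 [-3.28933717e-04 -2.78142534e-01  9.60539756e-01 -1.34455439e-01]
 [ 0.00000000e+00  0.00000000e+00  0.00000000e+00  1.00000000e+00]]
scene garlic 0.67 [253. 392.] [ 0.508 -0.223  0.029] [[0.492, -0.246, 0.009], [0.531, -0.208, 0.044]] [20
[... 1829 characters left out ...]
 0.055]] [189. 178. 180.]
side caddy 0.57 [258. 354.] [ 0.596 -0.14   0.093] [[0.428, -0.18, 0.002], [0.744, -0.006, 0.162]] [142. 139. 149.]
side pedal 0.71 [266. 275.] [ 0.44  -0.095  0.093] [[0.408, -0.133, 0.058], [0.559, -0.061, 0.107]] [126. 124. 135.]
side bin_lid 0.96 [220. 364.] [ 0.649 -0.107  0.159] [[0.568, -0.179, 0.153], [0.746, -0.001, 0.162]] [240. 238. 244.]
side bin_lid 0.61 [261. 352.] [ 0.597 -0.141  0.093] [[0.429, -0.18, 0.002], [0.744, -0.007, 0.162]] [142. 139. 149.]
side caddy_mouth 0.82 [222.9 365.5]
side shaft_home 0.92 [269.1 322.7]
side hook_place 0.75 [276.8 291.1]
side buffer_place 0.68 [280.1 289.2]
side garlic 0.92 [374.7 268.2]
side garlic 0.87 [373.1 331.4]
```

View pics/side0.png

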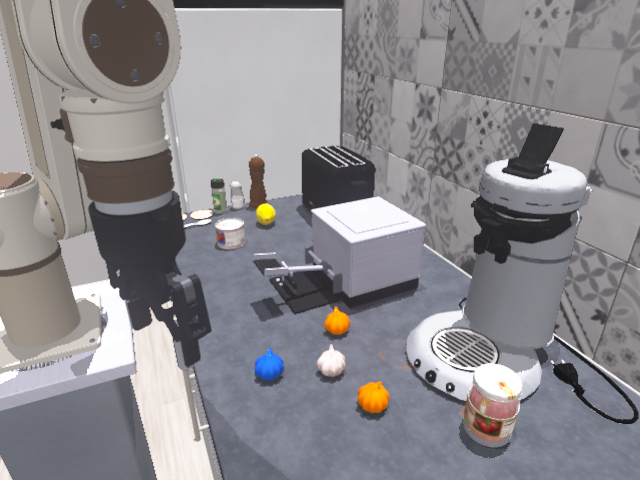

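View pics/scene0.png

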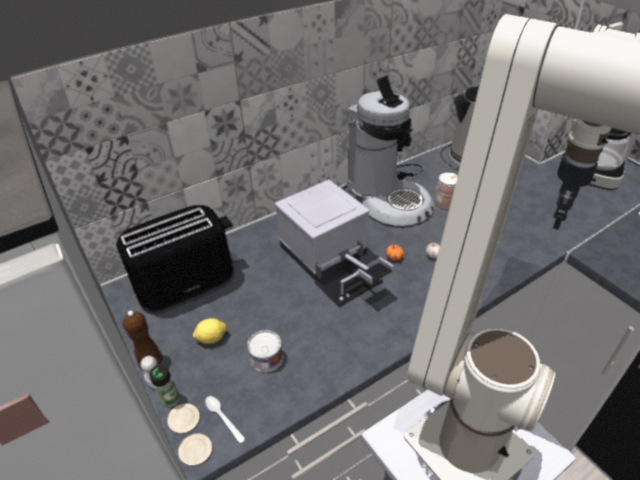

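```bash
python3 - <<'E'
from h import *
C=cal("side");im,de=viewer.camera("side")
m=viewer.masks_of("side","bin_lid")[0]["mask"]
p=np.argwhere(m&(de>0));P=pts("side",p,de[p[:,0],p[:,1]],C)
P=P[P[:,2]>.15]; print(cv2.minAreaRect(P[:,:2].astype(np.float32)))
C2=cal("scene");im2,de2=viewer.camera("scene")
m=viewer.masks_of("scene","bin_lid")[0]["mask"]
p=np.argwhere(m&(de2>0));Q=pts("scene",p,de2[p[:,0],p[:,1]],C2)
Q=Q[Q[:,2]>.15]; print(cv2.minAreaRect(Q[:,:2].astype(np.float32)))
for n,d,c in(("side",de,C),("scene",de2,C2)):
    g=np.argwhere(d>0);X=pts(n,g,d[g[:,0],g[:,1]],c)
    k=(X[:,0]>.39)&(X[:,0]<.5)&(X[:,1]>-.17)&(X[:,1]<-.03)&(X[:,2]>.07)&(X[:,2]<.13)
    X=X[k];print(n,len(X),np.percentile(X,[1,50,99],axis=0).round(3))
    Y=X[X[:,2]<.0975]; 
    print(cv2.minAreaRect(X[:,:2].astype(np.float32)))
    for y in np.arange(-.16,-.03,.006):
        s=X[abs(X[:,1]-y)<.003]
        if len(s): print(round(y,3),len(s),s.min(0).round(3),s.max(0).round(3),np.median(s[:,2]).round(3))
big=cv2.resize(im[200:420,220:420,::-1],None,fx=2.7,fy=2.7,interpolation=3);cv2.imwrite("pics/c1.png",big)
E
```

```text
((0.6585865020751953, -0.08789119124412537), (0.18478535115718842, 0.1865096241235733), 1.9233850240707397)
((0.6569101214408875, -0.08240741491317749), (0.18878720700740814, 0.18610796332359314), 2.784728527069092)
side 629 [[ 0.407 -0.134  0.071]
 [ 0.432 -0.096  0.095]
 [ 0.495 -0.061  0.107]]
((0.4532977044582367, -0.09612525999546051), (0.0928681492805481, 0.07569707930088043), 2.643212080001831)
-0.136 29 [ 0.41  -0.134  0.092] [ 0.458 -0.133  0.107] 0.1
-0.13 168 [ 0.408 -0.133  0.083] [ 0.459 -0.127  0.108] 0.096
-0.124 6 [ 0.408 -0.127  0.093] [ 0.452 -0.122  0.1  ] 0.096
-0.118 5 [ 0.408 -0.12   0.092] [ 0.414 -0.115  0.097] 0.096
-0.112 9 [ 0.408 -0.115  0.092] [ 0.447 -0.11   0.097] 0.096
-0.106 24 [ 0.408 -0.109  0.09 ] [ 0.453 -0.103  0.098] 0.094
-0.1 63 [ 0.407 -0.103  0.07 ] [ 0.499 -0.097  0.098] 0.089
-0.094 58 [ 0.407 -0.097  0.07 ] [ 0.5   -0.091  0.097] 0.091
-0.088 27 [ 0.407 -0.09   0.087] [ 0.455 -0.085  0.097] 0.093
-0.082 31 [ 0.407 -0.085  0.088] [ 0.454 -0.079  0.097] 0.093
-0.076 30 [ 0.407 -0.079  0.088] [ 0.455 -0.073  0.097] 0.093
-0.07 40 [ 0.406 -0.
[... 518 characters left out ...]
3 -0.115  0.102] 0.095
-0.112 30 [ 0.407 -0.115  0.088] [ 0.454 -0.109  0.101] 0.095
-0.106 29 [ 0.405 -0.109  0.089] [ 0.452 -0.103  0.101] 0.096
-0.1 36 [ 0.405 -0.103  0.086] [ 0.454 -0.097  0.1  ] 0.096
-0.094 36 [ 0.403 -0.097  0.071] [ 0.499 -0.091  0.1  ] 0.092
-0.088 60 [ 0.405 -0.091  0.071] [ 0.5   -0.085  0.101] 0.086
-0.082 33 [ 0.405 -0.085  0.071] [ 0.492 -0.079  0.1  ] 0.096
-0.076 32 [ 0.406 -0.079  0.086] [ 0.451 -0.073  0.101] 0.095
-0.07 20 [ 0.404 -0.073  0.089] [ 0.452 -0.067  0.099] 0.096
-0.064 11 [ 0.405 -0.067  0.093] [ 0.435 -0.061  0.109] 0.102
-0.058 74 [ 0.404 -0.061  0.084] [ 0.453 -0.055  0.112] 0.099
-0.052 1 [ 0.445 -0.054  0.094] [ 0.445 -0.054  0.094] 0.094
```

View pics/c1.png

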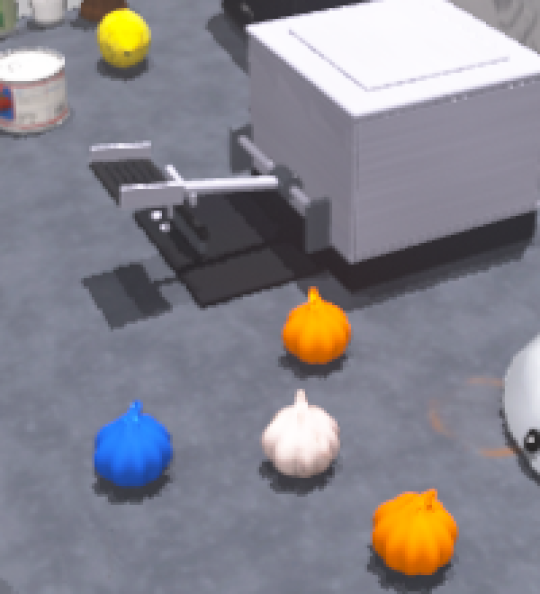

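```bash
python3 - <<'E'
from h import *
o=status.get_obs(); R=Ro.from_quat(o["tool_rot"]).as_matrix(); print(R.round(3),o["eef_pos"])
E
```

```text
[[ 0.911  0.413 -0.   ]
 [ 0.413 -0.911  0.   ]
 [-0.    -0.    -1.   ]] [ 0.20650885 -0.45534277  0.23932021]
```

White garlic at side (365,332) is the target. The look-alikes are blue at (364,269) and orange at (323,336) and (396,374), and the crop confirms the choice. The pedal pad is at side (266,275), with the hook just behind it. Moving above the pedal now.

>>> servo_tool --pt "0 0 0 0 0.128" --pt "0 0 0 0 0.128" --pt "0 0 0 0 0.128" --pt "0 30 -44 0 0" --pt "0 30 -44 0 0" --pt "0 30 -44 0 0" --pt "0 30 -44 0 0" --pt "0 30 -44 0 0" --pt "0 30 -44 0 0" --pt "0 30 -44 0 0" --pt "0 30 -44 0 0" --pt "0 0 0 0 0" --pt "0 0 0 0 0"

```text
clock: 3.22
eef_pos: [0.4314, -0.0936, 0.2392]
tool_rot: [1.0, 0.021, -0.0, 0.0]
ft_force: [0.5, 0.0, 0.4]
grip_width: 0.0002
grasp_force: 0.0
```

```bash
python3 - <<'E'
from h import *
o=status.get_obs(); print(o["eef_pos"],o["ft_force"],Ro.from_quat(o["tool_rot"]).as_euler('xyz'),o["clock"])
im,de,C=save("wrist","w1"); np.savez("w1.npz",im=im,de=de)
for l in("pedal","caddy"):
    for m in viewer.masks_of("wrist",l)[:1]:
        k=m["mask"]&(de>0); P=pts("wrist",np.argwhere(k),de[k],C)
        print(l,m["p"],m["pixel"],np.percentile(P,[2,50,98],axis=0).round(3))
for l in("shaft_home","hook_place","buffer_place","pedal"):
    for m in viewer.spot_point("wrist",l)[:2]:
        r,c=np.round(m["pixel"]).astype(int); print(l,m["p"],m["pixel"],pts("wrist",[r,c],de[r,c],C))
# height map in caddy frame
g=np.argwhere(de>0);X=pts("wrist",g,de[g[:,0],g[:,1]],C)
a=.042;c0=np.array([.658,-.0855]);d=X[:,:2]-c0
u=np.c_[d@[np.cos(a),np.sin(a)],d@[-np.sin(a),np.cos(a)]]
np.savez("w1p.npz",u=u,z=X[:,2])
for x in range(-260,-85,6):
    row=[]
    for y in range(-48,61,6):
        k=(abs(u[:,0]*1e3-x)<3)&(abs(u[:,1]*1e3-y)<3)
        row.append("%4d"%(np.median(X[k,2])*1e3) if k.any() else "   .")
    print("%5d"%x," ".join(row))
E
```

```text
[ 0.43135657 -0.09359775  0.23919346] [0.50114891 0.01794288 0.37655951] [3.14130901e+00 6.50632368e-04 4.26397367e-02] 3.225
pedal 0.68 [213.8, 318.4] [[ 0.409 -0.127  0.064]
 [ 0.442 -0.092  0.093]
 [ 0.564 -0.061  0.108]]
caddy 0.93 [86.1, 301.7] [[ 0.415 -0.166  0.004]
 [ 0.538 -0.083  0.062]
 [ 0.573 -0.002  0.142]]
shaft_home 0.8 [49.3, 315.3] [[ 0.56052309 -0.08828403  0.06760754]]
hook_place 0.56 [147.8, 299.9] [[ 0.48687215 -0.0782102   0.03553737]]
buffer_place 0.92 [151.7, 284.9] [[ 0.48419032 -0.06684549  0.05797203]]
buffer_place 0.31 [225.5, 318.1] [[ 0.43240955 -0.09592629  0.09610757]]
pedal 0.9 [226.0, 319.4] [[ 0.43210504 -0.09671554  0.09477186]]
 -260    0    .    .    .    .    .    .    .    .    .    .    .    .    .    .    .    0    0    0
 -254    0    .    .    .    .    .    .    .    .    .    .    .    .    .    .    .    0    0    0
 -248    0    .  109   98   97   97   97   98   98   98   98   98   98   98  109    .    .    0    0
 -242    0    .  109   98   97   97   97   97   97   97   97   97   97   97  109    .    .    0    0
 -236    0    .  289  
[... 1903 characters left out ...]
   5    6    6    5    5    5    5    6   67   64    5    5    5    5    5    5    5    5    6
 -116    6    5    5    5    5    5    6    6   66   63    5    5    5    5    5    6    5    6    5
 -110    5    5    5    5    5    5    5   56   64   60    5    5    5    6    5    5    5    5    5
 -104   45    6    6    6    6    6   59   64   65   64   60    6    6    6    6    6    5    5    6
  -98   60   60   60   60   60   60   63   67   67   67   66   60   60   60   60   59   60   60   60
  -92   51    6    6    6    6    6   64   66   65   65   65    6    6    6    6    6    6    6    6
  -86  104  105  106  106  104  105  110  112  112  112  110  105  104  105  105  105  104  104  104
```

View pics/w1.png

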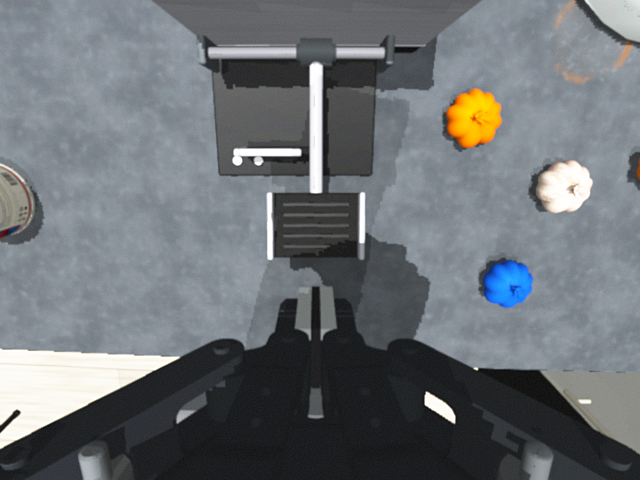

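The wrist picture shows the pedal pad centred at (225,318), the hook arm at (153,270) and the garlic at (187,564). The depth map puts the buffer top at about 35 mm, so I expect about 57 mm of pad sink. Descending.

>>> servo_tool --pt "0 0 -4 40 0" --pt "0 0 -4 40 0" --pt "0 0 0 40 0" --pt "0 0 0 12 0" --pt "0 -1 0 10 0" --pt "0 -1 0 10 0" --pt "0 -1 0 10 0" --pt "0 -1 0 10 0" --pt "0 0 0 8 0" --pt "0 0 0 0 0" --pt "0 0 0 0 0"

```text
clock: 4.95
eef_pos: [0.4273, -0.086, 0.0601]
tool_rot: [1.0, 0.021, 0.0, 0.0]
ft_force: [-5.1, 0.1, 5.9]
grip_width: -0.0001
grasp_force: 3.3
```

```bash
cat > s.py <<'E'
from h import *
o=status.get_obs();X=o["eef_pos"];d=X[:2]-[.658,-.0855];a=.042
print(o["clock"],(X*1e3).round(1),"caddy",(1e3*np.array([d@[np.cos(a),np.sin(a)],d@[-np.sin(a),np.cos(a)]])).round(1),o["ft_force"].round(2))
E
python3 s.py
```

```text
4.95 [427.3 -86.   60.1] caddy [-230.5    9.1] [-5.09  0.13  5.93]
```

>>> servo_tool --pt "0 -2 0 2 0" --pt "0 0 0 2 0" --pt "0 0 0 2 0" --pt "0 0 0 0 0"

```text
clock: 5.45
eef_pos: [0.4274, -0.0862, 0.0542]
tool_rot: [1.0, 0.021, 0.002, 0.0]
ft_force: [1.6, -0.2, 5.0]
grip_width: -0.0002
grasp_force: 2.3
```

>>> servo_tool --pt "0 0 0 1 0" --pt "0 0 0 1 0" --pt "0 0 0 0 0"

```text
clock: 5.82
eef_pos: [0.4266, -0.0861, 0.0518]
tool_rot: [1.0, 0.021, 0.001, 0.0]
ft_force: [1.6, 0.1, 4.4]
grip_width: -0.0003
grasp_force: 1.9
```

>>> servo_tool --pt "0 0 0 1 0" --pt "0 0 0 0 0"

```text
clock: 6.08
eef_pos: [0.4254, -0.086, 0.0503]
tool_rot: [1.0, 0.021, 0.0, 0.0]
ft_force: [2.6, -0.1, 4.3]
grip_width: 0.0002
grasp_force: 1.8
```

>>> servo_tool --pt "0 0 0 1 0" --pt "0 0 0 0 0"

```text
clock: 6.32
eef_pos: [0.4254, -0.086, 0.0494]
tool_rot: [1.0, 0.021, 0.0, 0.0]
ft_force: [2.4, -0.3, 5.9]
grip_width: 0.0
grasp_force: 2.6
```

>>> servo_tool --pt "0 0 0 0.5 0" --pt "0 0 0 0 0"

```text
clock: 6.58
eef_pos: [0.4255, -0.086, 0.0491]
tool_rot: [1.0, 0.021, 0.0, 0.0]
ft_force: [2.1, -0.3, 6.7]
grip_width: 0.0
grasp_force: 3.3
```

>>> servo_tool --pt "0 0 0 0 0"

```text
clock: 6.7
eef_pos: [0.4254, -0.086, 0.0491]
tool_rot: [1.0, 0.021, 0.0, 0.0]
ft_force: [2.5, -0.7, 7.9]
grip_width: 0.0001
grasp_force: 3.2
```

>>> servo_tool --pt "0 0 0 0.5 0" --pt "0 0 0 0 0"

```text
clock: 6.95
eef_pos: [0.4256, -0.086, 0.0487]
tool_rot: [1.0, 0.021, 0.0, 0.0]
ft_force: [2.2, -0.4, 8.0]
grip_width: -0.0003
grasp_force: 3.8
```

>>> servo_tool --pt "0 0 0 0 0"

```text
clock: 7.08
eef_pos: [0.4255, -0.086, 0.0487]
tool_rot: [1.0, 0.021, 0.0, 0.0]
ft_force: [2.2, -0.7, 8.3]
grip_width: 0.0
grasp_force: 3.9
```

>>> servo_tool --pt "0 0 -4 0 0" --pt "0 0 -4 0 0" --pt "0 0 -4 0 0" --pt "0 0 0 0 0"

```text
clock: 7.58
eef_pos: [0.4251, -0.0746, 0.0488]
tool_rot: [1.0, 0.021, 0.0, 0.001]
ft_force: [2.3, -1.3, 7.6]
grip_width: 0.0003
grasp_force: 3.8
```

```bash
cat > pad.py <<'E'
from h import *
import sys
for n in("side","scene"):
    C=cal(n);im,d=viewer.camera(n)
    g=np.argwhere(d>0);X=pts(n,g,d[g[:,0],g[:,1]],C)
    a=.042;e=X[:,:2]-[.658,-.0855];u=np.c_[e@[np.cos(a),np.sin(a)],e@[-np.sin(a),np.cos(a)]]*1e3;z=X[:,2]*1e3
    # lever: band x -160..-115
    k=(u[:,0]>-160)&(u[:,0]<-115)&(abs(u[:,1]-20)<50)&(z>25)&(z<85)
    print(n,"lever y",np.percentile(u[k,1],[5,50,95]).round(1),"z",np.median(z[k]).round(1),k.sum())
    k=(u[:,0]>-256)&(u[:,0]<-205)&(abs(u[:,1]-15)<70)&(z>18)&(z<75)
    print("pad y",np.percentile(u[k,1],[1,50,99]).round(1),"z",np.percentile(z[k],[5,50,95]).round(1),k.sum())
E
python3 pad.py
```

```text
side lever y [ 4.4  6.8 12.1] z 49.7 94
pad y [-28.    5.7  44.1] z [31.9 41.7 67.2] 624
scene lever y [ 9.1 14.8 18.2] z 51.5 59
pad y [-23.7  22.4  48.8] z [33.3 41.8 65.8] 455
```

>>> servo_tool --pt "0 0 -4 0 0" --pt "0 0 -4 0 0" --pt "0 0 0 0 0"

```text
clock: 8.05
eef_pos: [0.4248, -0.0667, 0.0488]
tool_rot: [1.0, 0.021, 0.0, 0.001]
ft_force: [1.8, -1.6, 8.0]
grip_width: 0.0001
grasp_force: 3.7
```

>>> servo_tool --pt "0 0 -4 0 0" --pt "0 0 -4 0 0" --pt "0 0 -4 0 0" --pt "0 0 -2 0 0" --pt "0 0 0 0 0"

```text
clock: 8.68
eef_pos: [0.4244, -0.0533, 0.0488]
tool_rot: [1.0, 0.02, 0.001, 0.002]
ft_force: [2.4, -4.2, 7.3]
grip_width: 0.0002
grasp_force: 3.7
```

```bash
python3 s.py; python3 pad.py
```

```text
8.675 [424.4 -53.3  48.8] caddy [-232.1   41.9] [ 2.41 -4.18  7.27]
side lever y [24.8 27.9 32.7] z 49.6 93
pad y [-6.9 27.  65.8] z [32.2 42.1 67.7] 600
scene lever y [30.  35.6 40.2] z 52.2 58
pad y [-2.7 43.1 69.9] z [33.  41.5 67. ] 463
```

>>> servo_tool --pt "0 0 0 -2 0" --pt "0 0 0 -2 0" --pt "0 0 0 -2 0" --pt "0 0 0 -2 0" --pt "0 0 0 -2 0" --pt "0 0 0 -2 0" --pt "0 0 0 0 0"

```text
clock: 9.65
eef_pos: [0.4233, -0.0514, 0.0599]
tool_rot: [1.0, 0.021, -0.001, -0.001]
ft_force: [0.4, 0.2, -0.1]
grip_width: 0.0
grasp_force: 0.0
```

```bash
python3 s.py; python3 pad.py
```

```text
9.65 [423.3 -51.4  59.9] caddy [-233.1   43.9] [ 0.36  0.17 -0.14]
side lever y [25.2 28.3 33.2] z 53.0 87
pad y [-5.9 28.6 66.2] z [43.9 51.1 68.8] 553
scene lever y [31.6 36.2 40.1] z 55.2 48
pad y [-0.9 41.9 70.7] z [44.9 51.7 67.7] 423
```

>>> servo_tool --pt "0 0 0 -15 0" --pt "0 0 0 -30 0" --pt "0 0 0 -40 0" --pt "0 0 0 -50 0" --pt "0 0 0 -50 0" --pt "70 4 46 0 0" --pt "70 4 46 0 0" --pt "70 4 47 0 0" --pt "70 4 47 0 0" --pt "70 4 47 0 0" --pt "70 3 47 0 0" --pt "70 0 0 0 0" --pt "70 0 0 0 0"

```text
clock: 11.38
eef_pos: [0.4582, -0.3301, 0.2446]
tool_rot: [1.0, 0.021, -0.001, -0.001]
ft_force: [-0.8, 1.1, 1.1]
grip_width: 0.07
grasp_force: 0.0
```

```bash
python3 s.py; python3 pad.py; python3 - <<'E'
from h import *
im,de,C=save("wrist","w2")
for m in viewer.masks_of("wrist","garlic")[:5]:
    k=m["mask"]&(de>0); P=pts("wrist",np.argwhere(k),de[k],C)
    print(round(m["p"],2),np.round(m["pixel"]),np.percentile(P,[3,50,97],axis=0).round(4).tolist(),im[m["mask"]].mean(0).round())
save("side","side2")
for l in ("bin_lid",):
    im,de,C=save("scene","scene2")
    for m in viewer.masks_of("scene",l)[:1]:
        k=m["mask"]&(de>0); P=pts("scene",np.argwhere(k),de[k],C); print(np.percentile(P,[3,50,97],axis=0).round(3))
E
```

```text
11.375 [ 458.2 -330.1  244.6] caddy [-209.9 -236. ] [-0.77  1.06  1.14]
side lever y [25.2 28.1 33.1] z 53.0 89
pad y [-6.3 33.7 66.7] z [43.8 50.1 60.7] 591
scene lever y [30.8 36.  39.4] z 53.6 58
pad y [-2.1 32.7 70.3] z [45.3 51.6 62.2] 516
0.91 [183. 420.] [[0.4686, -0.4418, 0.0211], [0.4895, -0.4203, 0.0337], [0.5082, -0.4029, 0.0462]] [251. 163.   3.]
0.69 [298. 276.] [[0.3447, -0.3138, 0.018], [0.3681, -0.2942, 0.0333], [0.3831, -0.2735, 0.0457]] [ 26. 103. 224.]
0.6 [205. 314.] [[0.4423, -0.3478, 0.0238], [0.4651, -0.3287, 0.034], [0.4827, -0.3095, 0.0464]] [239. 225. 213.]
0.6 [138. 212.] [[0.4995, -0.2539, 0.0211], [0.52, -0.2365, 0.0336], [0.5394, -0.2154, 0.0465]] [248. 162.   2.]
[[ 0.716 -0.166  0.154]
 [ 0.731 -0.074  0.248]
 [ 0.749  0.009  0.329]]
```

View pics/side2.png

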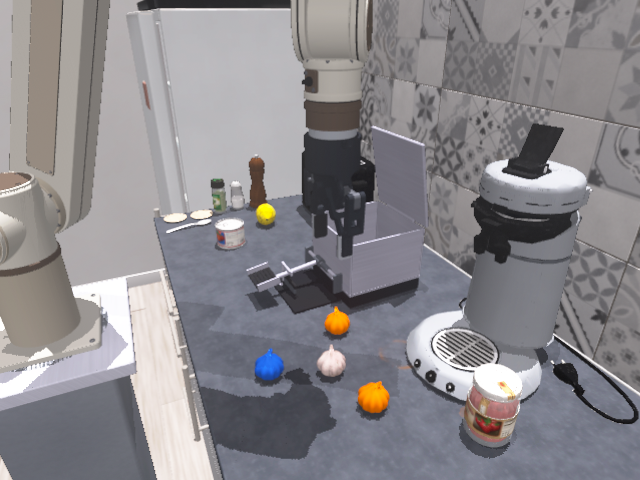

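The lid stands open and hooked in the side picture (lid at (180,400)), and the garlic is at (365,332). Grasping it now.

>>> servo_tool --pt "72 4 -1 40 0" --pt "72 0 0 40 0" --pt "72 0 0 40 0" --pt "72 0 0 40 0" --pt "72 0 0 35 0" --pt "72 0 0 25 0" --pt "72 0 0 15 0" --pt "72 0 0 0 0" --pt "30 0 0 0 0" --pt "30 0 0 0 0" --pt "30 0 0 0 0" --pt "30 0 0 0 0" --pt "30 0 0 0 0"

```text
clock: 13.35
eef_pos: [0.4637, -0.3303, 0.0122]
tool_rot: [1.0, 0.021, 0.002, 0.001]
ft_force: [-0.2, -0.3, 6.2]
grip_width: 0.0443
grasp_force: 61.3
```

>>> servo_tool --pt "30 0 0 -15 0" --pt "30 0 0 -40 0" --pt "30 0 0 -55 0" --pt "30 0 0 -60 0" --pt "30 0 0 -60 0" --pt "30 22 -34 0 0" --pt "30 22 -34 0 0" --pt "30 22 -34 0 0" --pt "30 22 -34 0 0" --pt "30 22 -34 0 0" --pt "30 22 -34 0 0" --pt "30 22 -32 0 0" --pt "30 0 0 0 0" --pt "30 0 0 0 0"

```text
clock: 15.1
eef_pos: [0.6061, -0.0875, 0.2407]
tool_rot: [1.0, 0.021, -0.0, 0.0]
ft_force: [-0.1, -0.4, -0.8]
grip_width: 0.0444
grasp_force: 61.4
```

```bash
python3 s.py; python3 - <<'E'
from h import *
a,da,C=save("wrist","w3"); b,_,_=save("side","side3")
cv2.imwrite("pics/m3.png",np.hstack([cv2.resize(a,(400,300)),cv2.resize(b[100:400,200:500],(300,300))])[...,::-1])
E
```

```text
15.1 [606.1 -87.5 240.7] caddy [-51.9   0.2] [-0.09 -0.44 -0.76]
```

View pics/m3.png

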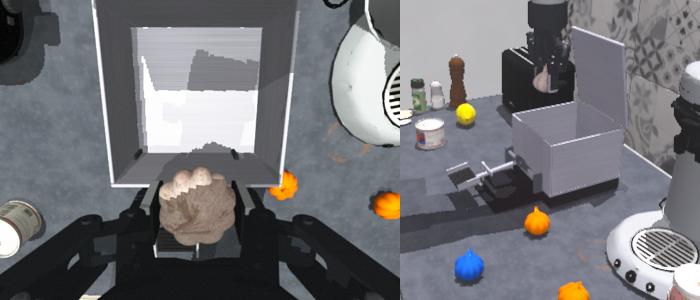

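The wrist picture shows the garlic held at about (205,197) over the front part of the open mouth. Lowering and releasing.

>>> servo_tool --pt "30 5 0 20 0" --pt "30 0 0 25 0" --pt "30 0 0 25 0" --pt "30 0 0 15 0" --pt "30 0 0 0 0" --pt "60 0 0 0 0" --pt "75 0 0 0 0" --pt "75 0 0 0 0" --pt "75 0 0 0 0" --pt "75 0 0 -30 0" --pt "75 0 0 -50 0" --pt "40 0 0 -10 0" --pt "0 0 0 0 0" --pt "0 0 0 0 0"

```text
clock: 16.95
eef_pos: [0.6106, -0.087, 0.2435]
tool_rot: [1.0, 0.021, -0.002, -0.0]
ft_force: [-0.1, 0.4, 0.1]
grip_width: 0.0204
grasp_force: 0.0
```

```bash
python3 s.py; python3 - <<'E'
from h import *
im,de,C=save("wrist","w4")
for m in viewer.masks_of("wrist","garlic")[:4]:
    k=m["mask"]&(de>0); P=pts("wrist",np.argwhere(k),de[k],C)
    print(round(m["p"],2),np.round(m["pixel"]),np.percentile(P,[3,50,97],axis=0).round(3).tolist(),im[m["mask"]].mean(0).round())
E
python3 pad.py
```

```text
16.95 [610.6 -87.  243.5] caddy [-47.4   0.5] [-0.13  0.37  0.09]
0.68 [302. 453.] [[0.498, -0.252, 0.001], [0.523, -0.231, 0.035], [0.542, -0.213, 0.048]] [248. 152.  10.]
0.63 [330. 619.] [[0.471, -0.43, 0.011], [0.494, -0.413, 0.03], [0.509, -0.4, 0.042]] [228. 133.   2.]
side lever y [25.3 28.  32.9] z 53.2 89
pad y [-6.3 33.4 66.8] z [43.7 50.1 60.7] 590
scene lever y [32.1 36.4 39.8] z 55.3 60
pad y [-1.6 32.7 70.6] z [45.4 51.3 62.3] 527
```

>>> servo_tool --pt "0 -37 -5 0 0" --pt "0 -37 -5 0 0" --pt "0 -37 -5 0 0" --pt "0 -38 -5 0 0" --pt "0 -37 -6 0 0" --pt "0 0 0 40 0" --pt "0 0 0 40 0" --pt "0 0 0 40 0" --pt "0 0 0 30 0" --pt "0 0 0 18 0" --pt "0 0 0 0 0"

```text
clock: 18.52
eef_pos: [0.4228, -0.0686, 0.0758]
tool_rot: [1.0, 0.021, -0.002, -0.0]
ft_force: [0.2, 0.2, -0.4]
grip_width: 0.0
grasp_force: 0.0
```

```bash
python3 s.py
```

```text
18.525 [422.8 -68.6  75.8] caddy [-234.2   26.7] [ 0.21  0.21 -0.39]
```

View pics/w4.png

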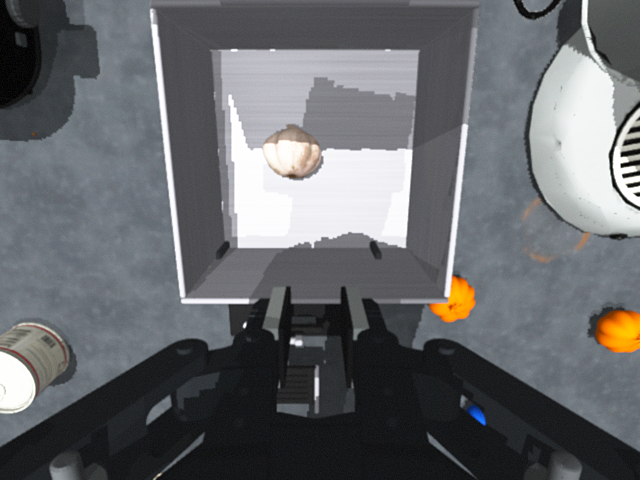

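The garlic lies on the caddy floor at (152,292). Pressing the pedal again.

>>> servo_tool --pt "0 2 0 8 0" --pt "0 0 0 5 0" --pt "0 0 0 4 0" --pt "0 0 0 3 0" --pt "0 0 0 3 0" --pt "0 0 0 2 0" --pt "0 0 0 0 0"

```text
clock: 19.4
eef_pos: [0.4273, -0.0692, 0.0527]
tool_rot: [1.0, 0.021, 0.001, 0.0]
ft_force: [0.7, -2.0, 4.9]
grip_width: 0.0
grasp_force: 2.0
```

>>> servo_tool --pt "0 0 0 1 0" --pt "0 0 0 0 0" --pt "0 0 0 0 0"

```text
clock: 19.77
eef_pos: [0.4273, -0.0689, 0.0516]
tool_rot: [1.0, 0.021, 0.001, 0.0]
ft_force: [1.9, -1.1, 4.9]
grip_width: -0.0002
grasp_force: 1.9
```

>>> servo_tool --pt "0 0 0 1 0" --pt "0 0 0 0.5 0" --pt "0 0 0 0 0"

```text
clock: 20.15
eef_pos: [0.4275, -0.0689, 0.0502]
tool_rot: [1.0, 0.021, 0.001, 0.0]
ft_force: [1.6, -1.7, 5.3]
grip_width: 0.0
grasp_force: 2.6
```

>>> servo_tool --pt "0 0 0 0.5 0" --pt "0 0 0 0 0" --pt "0 0 0 0 0"

```text
clock: 20.52
eef_pos: [0.4275, -0.0689, 0.0498]
tool_rot: [1.0, 0.021, 0.001, 0.0]
ft_force: [1.6, -2.5, 6.6]
grip_width: 0.0001
grasp_force: 3.1
```

>>> servo_tool --pt "0 0 0 0.5 0" --pt "0 0 0 0 0" --pt "0 0 0 0 0"

```text
clock: 20.9
eef_pos: [0.4276, -0.069, 0.0495]
tool_rot: [1.0, 0.021, 0.001, 0.0]
ft_force: [0.9, -2.5, 7.7]
grip_width: 0.0
grasp_force: 3.8
```

>>> servo_tool --pt "0 0 4 0.3 0" --pt "0 0 4 0 0" --pt "0 0 4 0 0" --pt "0 0 4 0 0" --pt "0 0 0 0 0"

```text
clock: 21.52
eef_pos: [0.4282, -0.0842, 0.0492]
tool_rot: [1.0, 0.021, 0.001, -0.001]
ft_force: [0.0, -0.2, 9.1]
grip_width: 0.0002
grasp_force: 4.2
```

>>> servo_tool --pt "0 0 4 0 0" --pt "0 0 4 0 0" --pt "0 0 4 0 0" --pt "0 0 4 0 0" --pt "0 0 2 0 0" --pt "0 0 0 0 0"

```text
clock: 22.28
eef_pos: [0.4289, -0.1015, 0.0492]
tool_rot: [1.0, 0.021, 0.001, -0.002]
ft_force: [0.8, 1.6, 9.3]
grip_width: -0.0001
grasp_force: 4.3
```

```bash
python3 s.py; python3 pad.py
```

```text
22.275 [ 428.9 -101.5   49.2] caddy [-229.6   -6.4] [0.78 1.56 9.33]
side lever y [-6.  -3.7  1.2] z 49.6 94
pad y [-38.  -15.3  34.6] z [31.4 41.9 67.8] 591
scene lever y [-0.6  4.4  7.5] z 51.0 57
pad y [-33.5   5.7  38.5] z [32.4 41.1 65.9] 477
```

>>> servo_tool --pt "0 0 0 -2 0" --pt "0 0 0 -3 0" --pt "0 0 0 -3 0" --pt "0 0 0 -3 0" --pt "0 0 0 -3 0" --pt "0 0 0 0 0"

```text
clock: 23.12
eef_pos: [0.4279, -0.1026, 0.0628]
tool_rot: [1.0, 0.021, -0.0, -0.0]
ft_force: [1.3, 2.3, 5.5]
grip_width: -0.0004
grasp_force: 2.9
```

```bash
python3 s.py; python3 pad.py
```

```text
23.125 [ 427.9 -102.6   62.8] caddy [-230.6   -7.4] [1.32 2.26 5.52]
side lever y [-6.4 -3.9  1.1] z 54.4 91
pad y [-38.5 -16.1  33.4] z [47.6 54.7 69.2] 520
scene lever y [-0.3  4.7  8. ] z 56.1 54
pad y [-34.7   6.2  38.1] z [48.9 55.2 69. ] 426
```

Freed: the pad has risen past hook height with the spring force still on the finger. Easing it up slowly.

>>> servo_tool --pt "0 0 0 -3 0" --pt "0 0 0 -3 0" --pt "0 0 0 -3 0" --pt "0 0 0 -3 0" --pt "0 0 0 -3 0" --pt "0 0 0 -3 0" --pt "0 0 0 -3 0" --pt "0 0 0 -2 0" --pt "0 0 0 -2 0" --pt "0 0 0 -2 0" --pt "0 0 0 -2 0" --pt "0 0 0 -2 0" --pt "0 0 0 -2 0" --pt "0 0 0 -2 0" --pt "0 0 0 -2 0" --pt "0 0 0 -2 0" --pt "0 0 0 0 0"

```text
clock: 25.35
eef_pos: [0.4273, -0.1028, 0.1013]
tool_rot: [1.0, 0.021, -0.001, 0.0]
ft_force: [2.1, 1.2, 2.5]
grip_width: 0.0003
grasp_force: 1.4
```

```bash
python3 s.py
```

```text
25.35 [ 427.3 -102.8  101.3] caddy [-231.2   -7.6] [2.11 1.2  2.51]
```

>>> servo_tool --pt "0 0 0 -2 0" --pt "0 0 0 -2 0" --pt "0 0 0 -2 0" --pt "0 0 0 -2 0" --pt "0 0 0 -2 0" --pt "0 0 0 -2 0" --pt "0 0 0 0 0"

```text
clock: 26.22
eef_pos: [0.428, -0.1028, 0.1137]
tool_rot: [1.0, 0.021, 0.0, 0.0]
ft_force: [-0.5, 0.0, 0.2]
grip_width: -0.0001
grasp_force: 0.0
```

>>> servo_tool --pt "0 0 0 -20 0" --pt "0 0 0 -40 0" --pt "0 0 0 -50 0" --pt "0 0 0 0 0" --pt "0 0 0 0 0"

```text
clock: 26.85
eef_pos: [0.4277, -0.1028, 0.2232]
tool_rot: [1.0, 0.021, -0.0, -0.0]
ft_force: [-0.2, 0.6, -2.0]
grip_width: -0.0001
grasp_force: 0.0
```

```bash
python3 s.py; python3 - <<'E'
from h import *
im,de,C=save("side","side5")
for l in("pedal","bin_lid"):
    m=viewer.masks_of("side",l)[0];k=m["mask"]&(de>0); P=pts("side",np.argwhere(k),de[k],C); print(l,np.percentile(P,[2,50,98],axis=0).round(3).tolist())
E
```

```text
26.85 [ 427.7 -102.8  223.2] caddy [-230.8   -7.6] [-0.18  0.59 -2.01]
pedal [[0.409, -0.133, 0.06], [0.437, -0.096, 0.094], [0.554, -0.061, 0.106]]
bin_lid [[0.568, -0.179, 0.086], [0.65, -0.106, 0.159], [0.748, 0.019, 0.162]]
```

View pics/side5.png

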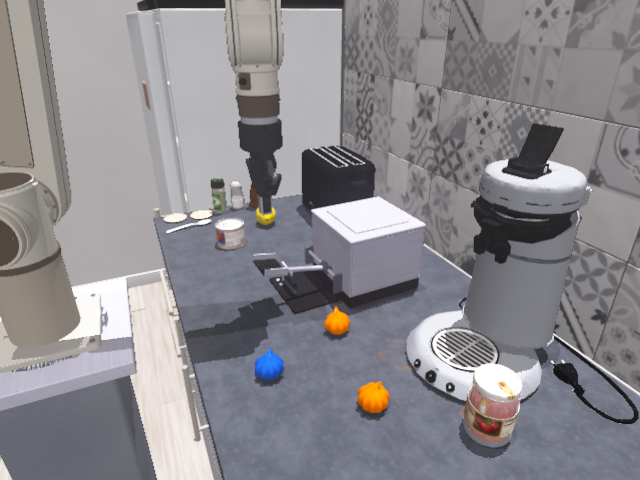

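The lid is shut at (220,364), the pedal is home at (266,275), and the look-alikes, lemon and tin haven't moved. Handing in.

```bash
python3 -c "
from workcell import bot; print(bot.job_done())"
```

```text
the job is handed in; nothing more can be done
None
```

The garlic is in the caddy, the lid was eased shut by the pedal alone and is closed with the pedal home, the lemon and tin are where they were, and I handed the job in at about 27 s.

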